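# Load the open port of the filter changer

## Robot

A 7-joint arm with a two-finger parallel gripper is mounted at the origin on the work surface. World frame = base frame: x ahead of the robot, y to its left, z up, the work surface at z = 0. Lengths are in mm, angles in rad, forces in N, time in s.
With the tool pointing down it reaches from about 400 to 875 mm from the base axis. Payload 4.4 kg.
Tool frame: the origin (TCP) lies at the centre of the arm's flange, where the gripper is bolted on; the fingertips stand 173 mm ahead of it and the grasp point (between the pads) lies 155 mm ahead of it; z points along the fingers, y is the direction in which the jaws open and shut (so a half turn about z gives the same grasp; the last joint's range is limited). The gripper opens to 85 mm and grips with 20 to 120 N. Pads are 22 mm wide; open, the fingers measure 114 mm over their backs; the gripper's body (76 mm by 85 mm) begins 54 mm behind the grasp point. The pads swing forward as they close: fully open they stand 13 mm farther back than shut.
Start: joints at [-1.242, 0.628, 0.038, 1.517, -0.027, 0.996, -0.02], TCP at [249.989, 600.018, 404.713] pointing down, gripper open.
Joint ranges: [-3.06, 3.06], [-0.37, 2.12], [-1.25, 1.32], [0.18, 2.47], [-1.1, 4.24], [0.23, 1.98], [-2.94, 2.94]. Speed limits (rad/s): [2.57, 2.57, 3.14, 3.14, 3.14, 3.14, 3.14].

## Interface

Orientations are given as [roll, pitch, yaw] about the fixed x, y, z axes, in that order (R = Rz(yaw) Ry(pitch) Rx(roll)).
In Python, from cell import * gives the robot as it stands. The module is installed in compiled form; this text tells all that it offers.
- The arm moves only by the shell command python3 -m jog 'ROWS'. ROWS is JSON, one flat list of numbers, 5 for each row, row after row: the shift along the tool's x, y, z in mm, then the turn about the tool's z in degrees, then the finger opening in mm, from 0 to 85.4. A call has 1 to 20 rows; each row is the pose to reach, as a shift and turn from the pose commanded when the call began, along the tool's axes at that moment; what a row does not reach only later rows make up. A row lasts 1/12 s, in which the tool goes at most 41.7 mm and 7.16 degrees, less where a joint would pass 70% of its speed; a pose out of reach is approached as far as the arm can. A call with a gripper value outside its range is refused whole. The fingers move at their own pace and stop on an object; the grip force is fixed at half the most. Time passes only in rows, so rows that repeat a pose let the fingers close. It gives the time, the measured TCP pose, the force and the opening at its end, in the units of the state.
- read_state(): the state, without advancing time (a new reading comes with each control period).
- get_image(name): name is "side" or "top"; returns (picture, depth): 480x640x3 uint8, blue, green, red; 480x640 float32, mm along the optical axis (not along the pixel's ray), 0 where there is no reading.
- camera_params(name): a dict with "K" (3x3 intrinsics, pixels), "T" (4x4, takes a point from camera to world coordinates). Camera axes: x right, y up, looking along -z (the intrinsics and any distortion apply to the point x, -y, -z); pixel columns grow to the right and rows downward; lengths in mm; the calibration is good to about 2 mm. A picture is of the moment at which its call begins. camera_params takes no time and is no camera call.
- finish_job(): hands the job in, once; it reports no verdict.
The state is a dict: "clock": time; "qpos": joint angles; "qd": joint speeds; "tau": joint torques, N m; "eef_pos": TCP position; "tool_rot": TCP orientation; "force": force on the tool from outside, world axes, zero at the start; "torque": the same for the moment, N m; "width": finger opening in mm.
Only numpy, scipy, OpenCV 4.12 (cv2) and the standard library are available. Lean on these libraries where they do the work, as an engineer would, in place of code of your own. Each camera call takes 0.05 s, during which the arm holds its last target.

## Task

The black filter changer on the bench has a blue-marked and an amber-marked (orange) port position; one of them is capped and the other is open. Put the filter barrel whose colour matches the mark beside the open port upright into that port, fully home, setting it down rather than dropping it. Leave the other filter barrel standing where it is.

Things in the scene. Friction and masses are not known exactly. Their poses are not given: they have to be found in the camera images.
- blue_filter: Loose filter barrel, upright on the bench: dark cylinder, 42 mm diameter, 48 mm tall, about 90 g; the lowest 7 mm taper to a 30 mm foot. Blue disc on its top face and band of that colour round its side. Origin: centre of its underside; z up its axis. Grip its sides 33 to 40 mm above the underside, so that fingertips clear the port's collar.
- amber_filter: Loose filter barrel, upright on the bench: dark cylinder, 42 mm diameter, 48 mm tall, about 90 g; the lowest 7 mm taper to a 30 mm foot. Amber (orange) disc on its top face and band of that colour round its side. Origin: centre of its underside; z up its axis. Grip its sides 33 to 40 mm above the underside, so that fingertips clear the port's collar.
- housing: Fixed filter changer lying flat: black plate 200 (x) by 240 (y) by 16 mm; origin: centre of its underside, z up. Port positions on top at x -30, y +58 mm (blue) and y -58 mm (amber), each with a bar of its colour, 18 x 80 mm, 56 mm to its -x side. One has the open port, the other a fixed grey cap, 64 mm wide, 14 mm high. A knob 56 mm wide, 30 mm high stands at x +65, y 0.
- open_port: Open port, fixed on the housing: aluminium collar, 64 mm outer, 50 mm inner diameter, 10 mm high, open on top; the plate is its floor. Origin: centre of its underside, on the plate's top, 16 mm above the bench; z up. On the +y side of the housing's frame it is the blue port, on the -y side the amber. A filter fully home stands on this floor.

How it is judged:
By the outcome, as a careful person would: the job done as asked, in the order asked, and still so for the second after the job is handed in, with the robot touching nothing.
It also fails if it takes over 35 s, if anything falls off the work surface, if the arm or the gripper's body presses on something with over 40 N, if the wrist force passes 120 N, or if a joint passes its speed limit or range.

## Working session

There is one attempt and no reset: what is moved stays moved. The work goes in short steps, Python scripts to look and compute and a shell command to move; the robot and the scene stay as the last step left them, time stands still between calls to the robot, and variables do not carry over. Pictures are saved under pics/ and viewed, and the job is handed in when it is done.

```bash
mkdir -p pics; python3 - <<'E'
from cell import *
import cv2,numpy as np
np.set_printoptions(precision=3,suppress=True)
s=read_state();print(s['clock'],s['eef_pos'],s['tool_rot'],s['width'],s['force'])
for n in('side','top'):
    p,d=get_image(n);cv2.imwrite(f'pics/{n}0.png',p);np.save(f'{n}0.npy',d)
    c=camera_params(n);print(n,c)
E
```

```text
0.0 [249.855 599.726 403.783] [-3.14  -0.     2.747] 85.52154985724061 [0.809 0.677 0.424]
side {'K': array([[601.066,   0.   , 318.303],
       [  0.   , 601.066, 224.559],
       [  0.   ,   0.   ,   1.   ]]), 'T': array([[   0.943,    0.245,   -0.224,  300.232],
       [  -0.332,    0.674,   -0.66 , -744.624],
       [  -0.01 ,    0.697,    0.717,  804.624],
       [   0.   ,    0.   ,    0.   ,    1.   ]])}
top {'K': array([[618.575,   0.   , 312.897],
       [  0.   , 618.575, 231.793],
       [  0.   ,   0.   ,   1.   ]]), 'T': array([[ -0.002,   0.995,  -0.103, 461.075],
       [ -1.   ,  -0.003,  -0.017, -19.42 ],
       [ -0.018,   0.103,   0.994, 897.627],
       [  0.   ,   0.   ,   0.   ,   1.   ]])}
```

View pics/side0.png

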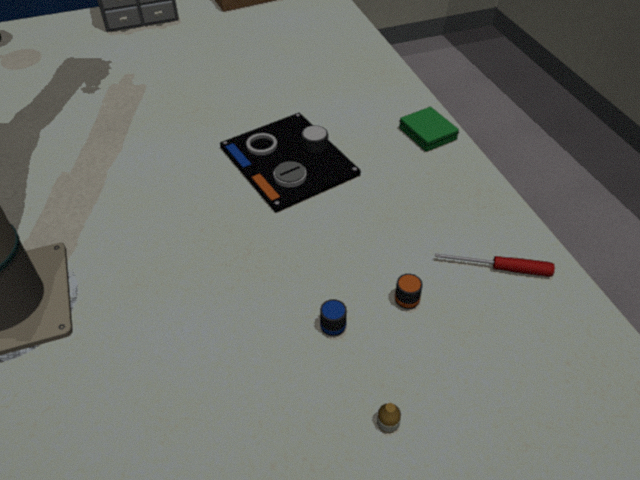

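View pics/top0.png

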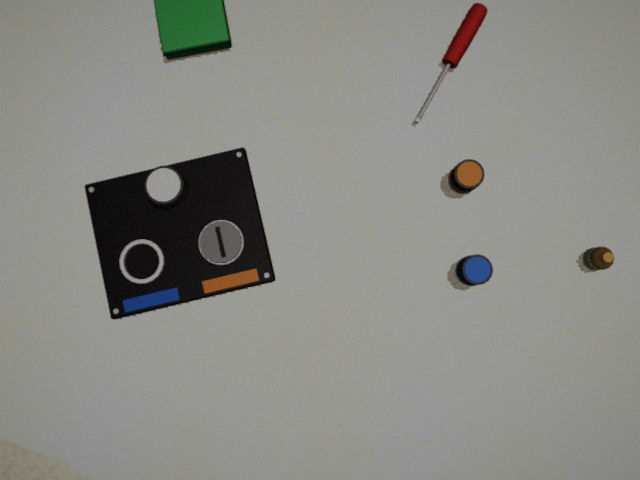

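The top view shows the open ring at about (142,261) beside the blue bar, with the grey slotted cap at (221,242) beside the amber bar. That makes the blue barrel at (477,269) the one to move. The amber barrel is at (468,175) and a small brown bottle stands at (600,258). In the side view the ring is at (262,144), the blue barrel at (334,312) and the amber one at (408,285).

```bash
cat > h.py <<'E'
from cell import camera_params
import cv2,numpy as np
np.set_printoptions(precision=2,suppress=True)
def ray(n,uv):
    c=camera_params(n);K,T=c['K'],c['T']
    x=np.linalg.inv(K)@[uv[0],uv[1],1]
    return T[:3,3],T[:3,:3]@[x[0],-x[1],-x[2]]
def plane(n,uv,z):
    o,d=ray(n,uv);return o+d*(z-o[2])/d[2]
def tri(a,b):
    o1,d1=ray('top',a);o2,d2=ray('side',b)
    st=np.linalg.lstsq(np.c_[d1,-d2],o2-o1,rcond=None)[0]
    p,q=o1+d1*st[0],o2+d2*st[1]
    return (p+q)/2,np.linalg.norm(p-q)
def dep(n,uv,D):
    o,d=ray(n,uv);return o+d*D[int(round(uv[1])),int(round(uv[0]))]
def blobs(m,box):
    x0,y0,x1,y1=box;k=np.zeros_like(m);k[y0:y1,x0:x1]=m[y0:y1,x0:x1]
    cs=cv2.findContours(k,cv2.RETR_CCOMP,cv2.CHAIN_APPROX_NONE)
    return cs
E
python3 - <<'E'
from h import *
I={n:cv2.imread(f'pics/{n}0.png') for n in('top','side')};D={n:np.load(n+'0.npy') for n in I}
B={'blue':{'top':(445,240,505,300),'side':(310,290,360,345)},'amber':{'top':(440,150,495,205),'side':(388,265,432,315)}}
def mask(im,c):
    h=cv2.cvtColor(im,cv2.COLOR_BGR2HSV);H,S,V=cv2.split(h)
    return (((H>100)&(H<125)&(S>140)&(V>90)) if c=='blue' else ((H>5)&(H<22)&(S>140)&(V>90))).astype(np.uint8)*255
for c in B:
  P={}
  for n in I:
    cs,_=blobs(mask(I[n],c),B[c][n]);cs=sorted(cs,key=cv2.contourArea)[-1]
    P[n]=cv2.fitEllipse(cs);print(c,n,np.array(P[n][0]),np.array(P[n][1]),cv2.contourArea(cs),'depth',dep(n,P[n][0],D[n]),'plane48',plane(n,P[n][0],48))
  print('tri',*tri(P['top'][0],P['side'][0]))
# ring & knob & bars
R={'top':(112,232,172,288),'side':(240,126,284,162)};P={}
for n in I:
    g=I[n].min(axis=2);cs,hi=blobs((g>90).astype(np.uint8)*255,R[n])
    for i,k in enumerate(cs):
        if len(k)>30:
            e=cv2.fitEllipse(k);print('ring',n,hi[0][i],np.array(e[0]),np.array(e[1]),e[2],plane(n,e[0],26),plane(n,e[0],16));P[n,hi[0][i][3]<0]=e[0]
for o in(True,False):
    if ('top',o) in P and ('side',o) in P: print(o,*tri(P['top',o],P['side',o]))
for c in B:
  Q={}
  for n,bx in (('top',(80,140,300,330)),('side',(210,100,370,220))):
    cs,_=blobs(mask(I[n],c),bx);k=max(cs,key=cv2.contourArea);Q[n]=cv2.minAreaRect(k)[0]
    b=[plane(n,p,16) for p in cv2.boxPoints(cv2.minAreaRect(k))];print('bar',c,n,np.array(Q[n]),[q[:2] for q in b])
  print(*tri(Q['top'],Q['side']))
for n in I:
    x=[cv2.resize(I[n][b[1]:b[3],b[0]:b[2]],(260,260),interpolation=0) for b in (B['blue'][n],B['amber'][n],R[n])]
    I[n]=cv2.hconcat(x)
cv2.imwrite('pics/crops0.png',cv2.vconcat([I['top'],I['side']]))
E
```

```text
blue top [477.11 269.02] [24.24 25.15] 477.5 depth [ 497.53 -229.09   47.52] plane48 [ 497.51 -228.97   48.  ]
blue side [333.09 309.37] [16.86 20.91] 275.0 depth [ 497.5  -229.27   49.49] plane48 [ 497.89 -228.25   48.  ]
tri [ 497.58 -228.79   48.82] 0.20356828484629214
amber top [469.02 173.24] [23.92 24.57] 460.0 depth [ 630.56 -221.8    47.25] plane48 [ 630.41 -221.62   48.  ]
amber side [409.21 282.95] [16.13 21.13] 266.0 depth [ 631.95 -218.72   44.86] plane48 [ 630.58 -220.9    48.  ]
tri [ 630.25 -221.43   48.77] 0.014215698650204535
ring top [-1 -1  1 -1] [141.1  260.84] [42.71 43.92] 56.51228332519531 [511.12 239.23  26.  ] [511.7 242.2  16. ]
ring top [-1 -1 -1  0] [141.03 260.9 ] [35.56 36.94] 38.815982818603516 [511.04 239.33  26.  ] [511.61 242.3   16.  ]
ring side [ 2 -1  1 -1] [261.21 142.26] [17.8  29.14] 85.51598358154297 [511.3  238.58  26.  ] [514.01 251.21  16.  ]
ring side [-1 -1 -1  0] [261.23 142.15] [15.99 25.04] 85.6209945678711 [511.46 238.92  26.  ] [514.17 251.55  16.  ]
ring side [-1  0 -1 -1] [245.66 128.6 ] [ 6.05 23.41] 78.83165740966797 [492.66 295.54  26.  ] [495.13 308.9   16.  ]
True [494.38 227.11  75.37] 28.27765512405183
False [511.3  239.37  25.69] 0.5009317666169495
bar blue top [150.48 299.41] [array([455.95, 268.25]), array([474.35, 190.81]), array([457.51, 186.38]), array([439.16, 263.67])]
bar blue side [237.82 154.72] [array([440.56, 261.78]), array([455.14, 273.59]), array([473.7 , 194.87]), array([459.51, 184.16])]
[456.98 227.03  16.71] 0.5162425222675472
bar amber top [230.12 280.5 ] [array([482.93, 155.22]), array([501.34,  77.09]), array([483.77,  72.76]), array([465.41, 150.72])]
bar amber side [265.2  186.33] [array([466.51, 150.38]), array([482.97, 161.98]), array([501.02,  80.3 ]), array([485.07,  69.91])]
[483.57 113.76  16.97] 0.5059261801646217
```

View pics/crops0.png

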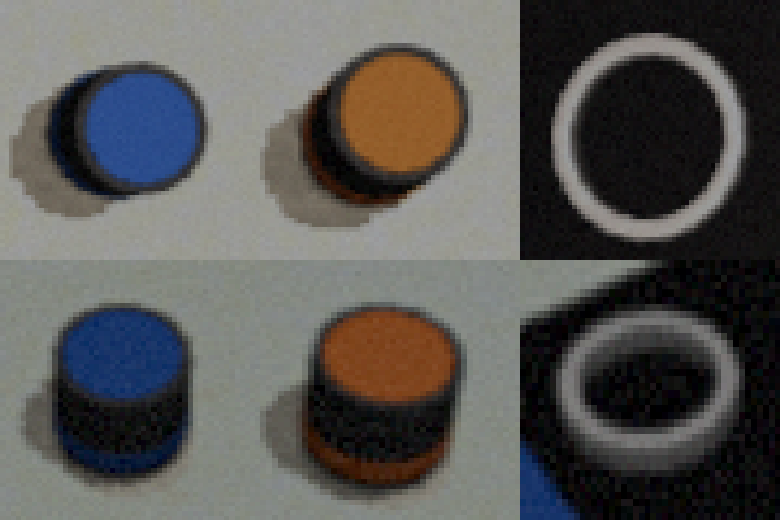

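The crops show clean edges. The blue barrel is at about (497.6, -228.8) with its top at 48.8. The open collar is centred at about (511.2, 239.2) with its rim at 25.7. Both heights agree with the text.

```bash
cat >> h.py <<'E'
from scipy.spatial.transform import Rotation as Ro
def shift(frm,rpy,to): return Ro.from_euler('xyz',rpy).inv().apply(np.array(to)-frm)
E
python3 - <<'E'
from h import *
from cell import read_state
s=read_state();r=s['tool_rot'];print(r)
f=[249.99,600.02,404.7]
for t in([480,200,340],[497.6,-228.9,300],[497.6,-228.9,189]):print(t,shift(f,r,t))
E
```

```text
[-3.14  0.    2.75]
[480, 200, 340] [-366.17 -280.67   65.18]
[497.6, -228.9, 300] [-547.39 -669.74  105.84]
[497.6, -228.9, 189] [-547.39 -669.55  216.84]
```

```bash
python3 -m jog '[-30,-23,5,0,85, -61,-47,11,0,85, -91,-70,16,0,85, -122,-94,22,0,85, -152,-117,27,0,85, -183,-140,32,0,85, -213,-164,38,0,85, -244,-187,43,0,85, -275,-211,49,0,85, -305,-234,54,0,85, -335,-257,60,0,85, -366,-281,65,0,85, -380,-310,68,0,85, -394,-340,72,0,85, -408,-370,75,0,85, -422,-400,78,0,85, -436,-430,81,0,85, -450,-460,84,0,85, -464,-490,88,0,85, -478,-520,91,0,85]'
```

```text
clock: 1.77
eef_pos: [490.9, -65.4, 313.3]
tool_rot: [-3.141, -0.001, 2.747]
force: [0.6, 0.1, 0.9]
width: 84.9
```

```bash
python3 -m jog '[-14,-30,3,0,85, -28,-60,6,0,85, -42,-90,9,0,85, -55,-120,12,0,85, -69.5,-150,15,0,85, -69.5,-150,15,0,85, -69.5,-150,15,0,85]'; python3 - <<'E'
from h import *
from cell import *
s=read_state();print(s['eef_pos'],shift(s['eef_pos'],s['tool_rot'],[497.6,-228.9,189]))
for n in('top','side'):
    p,d=get_image(n);cv2.imwrite(f'pics/{n}1.png',p)
a=cv2.imread('pics/side1.png');cv2.imwrite('pics/c1.png',cv2.resize(a[200:400,230:490],(780,600)))
E
```

```text
clock: 2.35
eef_pos: [496.9, -231.4, 298.1]
tool_rot: [-3.141, -0.001, 2.742]
force: [0.1, 0.4, -0.6]
width: 84.8
[ 496.91 -231.41  298.09] [  0.26   2.68 109.09]
```

View pics/c1.png

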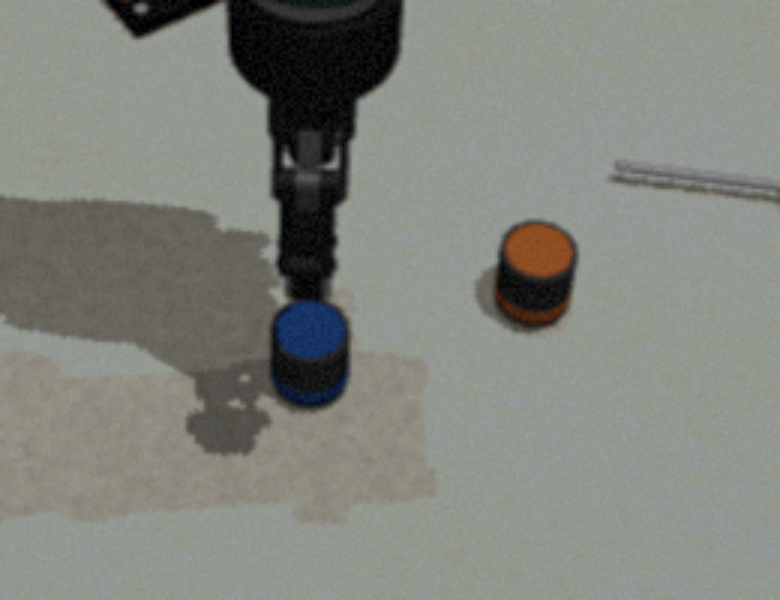

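In this side-view crop the gripper hangs above the blue barrel, which is at crop (310,350). The amber barrel is well clear at (537,275). I'll descend partway and re-check the position.

```bash
python3 -m jog '[0,0,20,0,85, 0,0,35,0,85, 0,0,45,0,85, 0,0,50,0,85, 0,0,50,0,85]'; python3 - <<'E'
from h import *
from cell import *
s=read_state();print(s['eef_pos'],s['qd'],shift(s['eef_pos'],s['tool_rot'],[497.6,-228.9,189]))
E
```

```text
clock: 2.87
eef_pos: [497.6, -227.8, 247.8]
tool_rot: [3.141, -0.002, 2.749]
force: [-0.2, 1.3, 0.3]
width: 84.6
[ 497.55 -227.77  247.77] [ 0.01 -0.02  0.   -0.02  0.    0.02  0.  ] [-0.61 -1.05 58.77]
```

```bash
python3 -m jog '[0,0,15,0,85, 0,0,30,0,85, 0,0,45,0,85, 0,0,54,0,85, 0,0,59.5,0,85, 0,0,59.5,0,85, 0,0,59.5,0,60, 0,0,59.5,0,50, 0,0,59.5,0,44, 0,0,59.5,0,36, 0,0,59.5,0,36, 0,0,59.5,0,36, 0,0,59.5,0,36, 0,0,59.5,0,36]'
```

```text
clock: 4.03
eef_pos: [497.9, -229.2, 190.2]
tool_rot: [-3.142, 0.001, 2.747]
force: [-1.0, 0.5, 5.5]
width: 40.6
```

```bash
python3 -m jog '[0,0,0,0,25, 0,0,0,0,25, 0,0,-5,0,25, 0,0,-15,0,25, 0,0,-35,0,25, 0,0,-60,0,25, 0,0,-85,0,25, 0,0,-100,0,25, 0,0,-105,0,25, 0,0,-105,0,25, 0,0,-105,0,25]'; python3 - <<'E'
from h import *
from cell import *
for n in('top','side'):
    p,d=get_image(n);cv2.imwrite(f'pics/{n}2.png',p)
a=cv2.imread('pics/side2.png');b=cv2.imread('pics/top2.png');cv2.imwrite('pics/c2.png',cv2.hconcat([cv2.resize(a[180:380,260:390],(390,600)),cv2.resize(b[170:370,410:540],(390,600))]))
print(read_state()['force'])
E
```

```text
clock: 4.95
eef_pos: [497.4, -228.9, 294.1]
tool_rot: [-3.142, -0.0, 2.747]
force: [0.2, 0.5, -1.9]
width: 40.3
[ 0.72  0.18 -0.62]
```

View pics/c2.png

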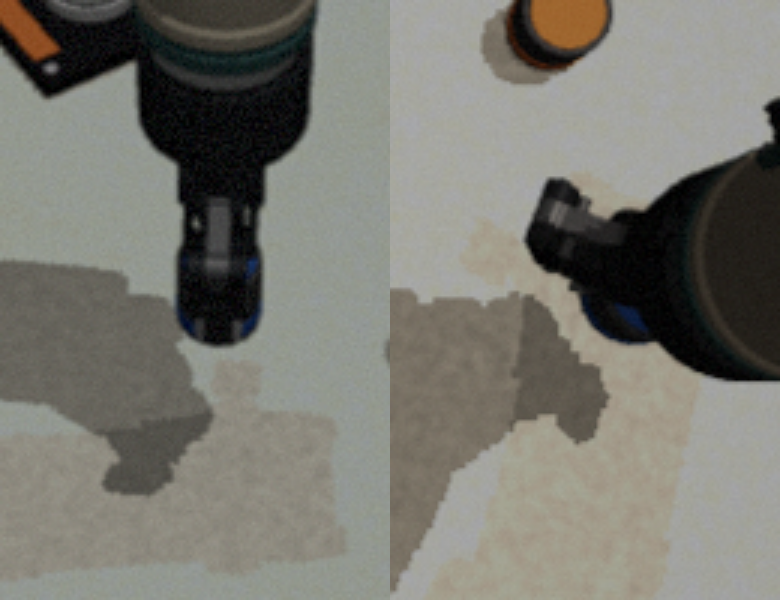

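Both crops show the barrel lifted and upright between the pads, at crop (220,300) in the side view. Next I'll carry it over the port.

```bash
python3 - <<'E'
from h import *
print(shift([497.6,-228.9,294],[np.pi,0,2.7472],[511.2,239.2,294]))
E
```

```text
[167.31 437.39   0.  ]
```

```bash
python3 -m jog '[4,10,0,0,25, 12,30,0,0,25, 22,58,0,0,25, 33,87,0,0,25, 44,116,0,0,25, 55,145,0,0,25, 67,174,0,0,25, 78,203,0,0,25, 89,232,0,0,25, 100,261,0,0,25, 111,290,0,0,25, 122,319,0,0,25, 133,348,0,0,25, 144,376,0,0,25, 154,403,0,0,25, 162,423,0,0,25, 167.5,437.5,0,0,25, 167.5,437.5,0,0,25, 167.5,437.5,0,0,25, 167.5,437.5,0,0,25]'; python3 - <<'E'
from h import *
from cell import *
s=read_state();print(s['eef_pos'],shift(s['eef_pos'],s['tool_rot'],[511.2,239.2,294]))
E
```

```text
clock: 6.72
eef_pos: [510.8, 238.3, 293.5]
tool_rot: [-3.139, -0.001, 2.746]
force: [-1.0, -1.6, -1.0]
width: 40.6
[510.83 238.27 293.49] [ 0.01  1.   -0.52]
```

```bash
python3 -m jog '[0,0.5,12,0,25, 0,0.5,28,0,25, 0,0.5,42,0,25, 0,0.5,50,0,25, 0,0.5,54,0,25, 0,0.5,54,0,25, 0,0.5,54,0,25]'; python3 - <<'E'
from h import *
from cell import *
for n in('top','side'):
    p,d=get_image(n);cv2.imwrite(f'pics/{n}3.png',p)
a=cv2.imread('pics/side3.png');b=cv2.imread('pics/top3.png');cv2.imwrite('pics/c3.png',cv2.hconcat([cv2.resize(a[70:200,210:300],(390,563)),cv2.resize(b[180:330,90:194],(390,563))]))
print(read_state()['eef_pos'])
E
```

```text
clock: 7.3
eef_pos: [511.8, 239.2, 240.4]
tool_rot: [-3.142, 0.0, 2.746]
force: [-0.5, 0.6, -0.5]
width: 40.8
[511.87 239.62 240.9 ]
```

View pics/c3.png

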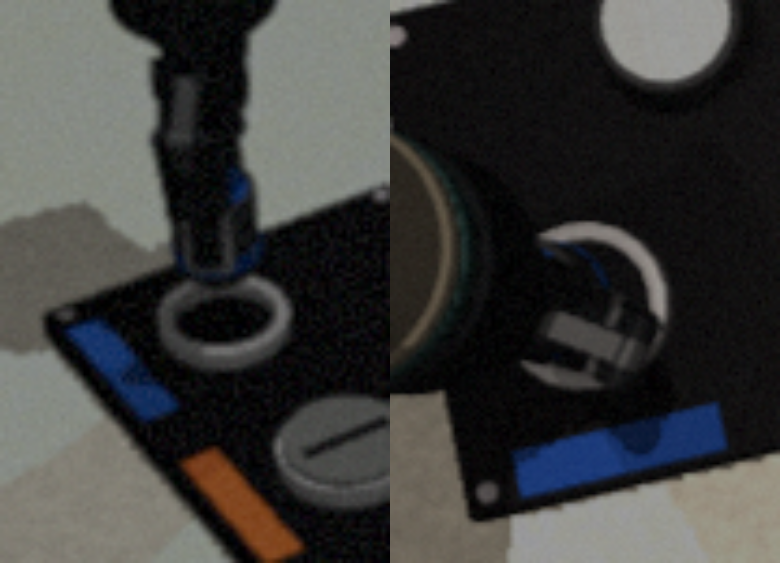

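The barrel's foot hangs just above the ring: in the side crop the foot is at (218,265) and the ring centre at (225,320). I'll check that small lateral offset with numbers.

```bash
python3 - <<'E'
from h import *
a=cv2.imread('pics/side3.png')
h=cv2.cvtColor(a,cv2.COLOR_BGR2HSV);H,S,V=cv2.split(h)
m=((H>100)&(H<130)&(S>110)&(V>35)).astype(np.uint8);k=np.zeros_like(m);k[105:136,240:280]=m[105:136,240:280]
for r in range(106,137): 
    x=np.where(k[r])[0]
    if len(x):print(r,x.min(),x.max())
c=camera_params('side');K,T=c['K'],c['T']
def pj(p):
    q=T[:3,:3].T@(np.array(p)-T[:3,3]);q=K@[q[0],-q[1],-q[2]];return q[:2]/q[2]
for z in(35,42,50,83):
    w=T[:3,0]*21;print(z,pj([511.2,239.2,z]),pj(np.array([511.2,239.2,z])-w),pj(np.array([511.2,239.2,z])+w))
E
```

```text
109 263 264
110 263 265
111 263 266
112 263 267
113 263 267
114 263 266
115 263 266
116 263 265
126 268 270
127 268 270
128 268 269
129 251 269
130 251 268
131 252 267
132 264 266
133 258 260
35 [260.74 138.65] [250.63 138.65] [270.85 138.65]
42 [260.47 135.95] [250.32 135.95] [270.62 135.95]
50 [260.17 132.83] [249.97 132.83] [270.36 132.83]
83 [258.87 119.65] [248.47 119.65] [269.26 119.65]
```

The band spans columns 250.5 to 270, centred on 260.3, against 260.4 expected over the port centre, so it is aligned. I'll lower it slowly.

```bash
python3 -m jog '[0,0,8,0,25, 0,0,15,0,25, 0,0,20,0,25, 0,0,24,0,25, 0,0,27,0,25, 0,0,29,0,25, 0,0,31,0,25, 0,0,31,0,25, 0,0,31,0,25]'
```

```text
clock: 8.15
eef_pos: [511.5, 239.7, 209.2]
tool_rot: [3.142, -0.0, 2.747]
force: [-0.6, 0.5, -0.7]
width: 40.1
```

```bash
python3 -m jog '[0,0,0.5,0,25, 0,0,1,0,25, 0,0,1.5,0,25, 0,0,2,0,25, 0,0,2.5,0,25, 0,0,2.5,0,25]'
```

```text
clock: 8.65
eef_pos: [511.5, 239.7, 206.6]
tool_rot: [-3.142, -0.0, 2.747]
force: [-0.8, -0.4, -0.8]
width: 40.7
```

```bash
python3 -m jog '[0,0,0.4,0,25, 0,0,0.8,0,25, 0,0,1.2,0,25, 0,0,1.5,0,25, 0,0,1.5,0,25]'
```

```text
clock: 9.07
eef_pos: [511.5, 239.7, 206.2]
tool_rot: [3.141, 0.0, 2.747]
force: [-2.3, -0.9, 9.0]
width: 40.6
```

Contact reads 9 N at TCP 206.2. The grasp was at 190.2, so the barrel is on the floor at 16. I'll release slowly and rise.

```bash
python3 -m jog '[0,0,-0.5,0,43, 0,0,-0.5,0,48, 0,0,-0.5,0,55, 0,0,-0.5,0,65, 0,0,-0.5,0,75, 0,0,-0.5,0,75, 0,0,-0.5,0,75, 0,0,-10,0,75, 0,0,-30,0,75, 0,0,-60,0,75, 0,0,-95,0,75, 0,0,-125,0,75, 0,0,-135,0,75, -30,0,-135,0,75, -60,0,-135,0,75, -95,0,-135,0,75, -130,0,-135,0,75, -150,0,-135,0,75, -150,0,-135,0,75]'; python3 - <<'E'
from h import *
from cell import *
I={};D={}
for n in('top','side'):
    I[n],D[n]=get_image(n);cv2.imwrite(f'pics/{n}4.png',I[n])
a=I['side'];b=I['top'];cv2.imwrite('pics/c4.png',cv2.hconcat([cv2.resize(a[90:220,210:300],(390,563)),cv2.resize(b[180:330,90:194],(390,563))]))
cv2.imwrite('pics/f4.png',cv2.hconcat([cv2.resize(a,(400,300)),cv2.resize(b,(400,300))]))
E
```

```text
clock: 10.65
eef_pos: [653.7, 177.8, 340.1]
tool_rot: [-3.141, 0.005, 2.741]
force: [-0.1, -0.2, -1.0]
width: 75.0
```

View pics/c4.png

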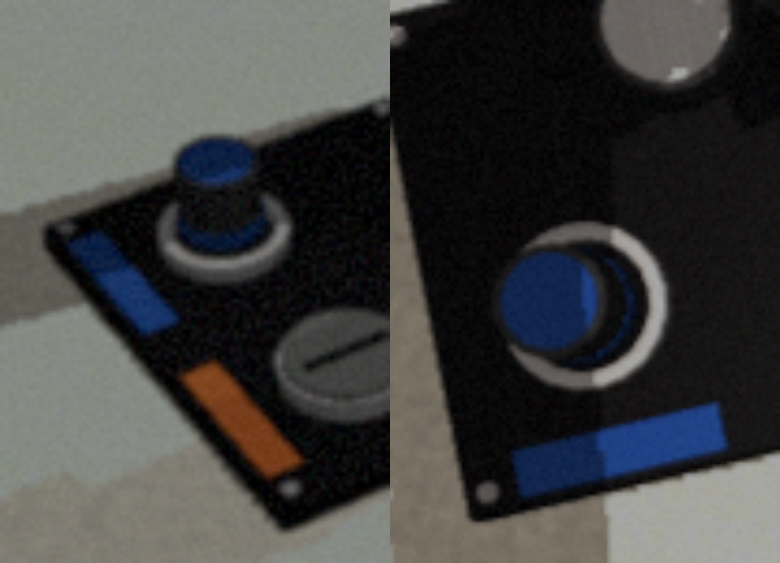

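View pics/f4.png

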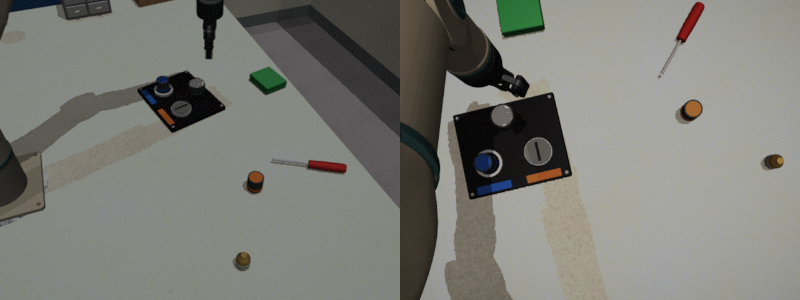

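The barrel stands in the collar: blue disc at crop (215,160) in the side view and (550,300) in the top view. The amber barrel and the bottle have not moved. I'll check the disc's height by triangulation.

```bash
python3 - <<'E'
from h import *
from cell import *
I={};D={};P={}
for n,b in(('top',(112,235,160,285)),('side',(245,118,275,135))):
    im,D=get_image(n)
    H,S,V=cv2.split(cv2.cvtColor(im,cv2.COLOR_BGR2HSV))
    m=((H>100)&(H<130)&(S>110)&(V>60)).astype(np.uint8)*255
    k=max(blobs(m,b)[0],key=cv2.contourArea);e=cv2.fitEllipse(cv2.convexHull(k));P[n]=e[0];print(n,e,dep(n,e[0],D),plane(n,e[0],64))
    bx={'top':(440,150,495,205),'side':(388,265,432,315)}[n]
    m=((H>5)&(H<22)&(S>140)&(V>90)).astype(np.uint8)*255
    e=cv2.fitEllipse(max(blobs(m,bx)[0],key=cv2.contourArea));P[n+'a']=e[0]
print('blue',*tri(P['top'],P['side']));print('amber',*tri(P['topa'],P['sidea']))
s=read_state();print(s['eef_pos'],s['qd'],s['force'])
E
```

```text
top ((132.42868041992188, 259.6070861816406), (24.852205276489258, 25.78873062133789), 64.08380889892578) [510.63 239.78  64.14] [510.64 239.82  64.  ]
side ((259.52294921875, 127.14039611816406), (10.004460334777832, 15.679169654846191), 85.60032653808594) [510.79 238.08  65.29] [511.16 239.8   64.  ]
blue [510.88 239.74  64.09] 0.5092291870243905
amber [ 630.3  -221.43   48.67] 0.11063737812913255
[648.75 183.01 339.93] [-0.01 -0.01 -0.    0.    0.   -0.    0.  ] [-0.69  0.52 -0.2 ]
```

The blue barrel's top is at z 64.1, where 16 + 48 = 64 means fully home, and it is within 1 mm of the collar centre. The amber barrel has not moved.

```bash
python3 -c "
from cell import *
print(finish_job())"
```

```text
the job is handed in; nothing more can be done
None
```

The blue filter barrel is standing upright and fully home in the open port, which is the blue one; the amber port is capped. I lowered it slowly until it touched the floor with about 9 N, then opened the gripper, backed away and handed the job in at about 11 s.

My last checks, measured from both cameras:
- **Blue barrel:** its top is at z 64.1 mm, where 64 mm means fully home. It is within about 1 mm of the collar centre.
- **Amber barrel:** it still stands where it was, within 0.1 mm of its first measurement.
- **Robot:** it is clear of everything, with near-zero force on the tool.

No check failed. The measured tool position varied by 1 to 2.5 mm between readings before the grasp, so I re-read it on the way down.

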